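Clear the balance pan and poise the calibration weight over it

ROBOT

A 7-joint arm with a two-finger parallel gripper is mounted at the origin on a cart in front of the work surface, level with it; the furniture and walls round the work are solid. World frame = base frame: x ahead of the robot, y to its left, z up, the work surface at z = 0. Lengths are in m, angles in rad, forces in N, time in s.
With the tool pointing down it reaches from about 0.425 to 0.975 m from the base axis. Payload 16.7 kg.
Tool frame: the origin (TCP) lies midway between the tips of the shut fingers; the grasp point (between the pads) lies 19 mm behind it; z points along the fingers, y is the line along which they close (so a half turn about z gives the same grasp; the last joint's range is limited). The gripper opens to 85 mm and grips with 20 to 120 N. Pads are 22 mm wide; open, the fingers measure 114 mm over their backs; the gripper's body (76 mm by 85 mm) begins 54 mm behind the grasp point. The pads swing forward as they close: fully open they stand 13 mm farther back than shut.
Start: joints at [1.185, 0.426, 0.074, 1.606, -0.034, 1.111, -0.067], TCP at [0.158, -0.656, 0.231] pointing down, gripper open.
Joint ranges: [-2.85, 2.85], [-0.5, 2.14], [-1.23, 1.37], [0.21, 2.46], [-1.02, 4.16], [0.16, 2.05], [-2.73, 2.73]. Speed limits (rad/s): [1.89, 1.89, 2.39, 2.39, 3.01, 3.01, 3.01].

INTERFACE

Orientations are given as a unit quaternion [x, y, z, w].
In Python, from rig import ctrl, grab_frame, camera_params, job gives the robot as it stands.
- The arm moves only by the tool servo_tool, never from a script. Its argument "series" is a list that holds one entry, the list of rows, each a list of 7 numbers: the shift along the tool's x, y, z in units of 50 mm (1.0 is 50 mm), then the turn, a rotation vector about the tool's x, y, z in degrees, then the opening, from 0 (shut) to 1 (fully open). A call has 1 to 12 rows; each row shifts and turns the commanded pose from where the row before left it, along the tool's axes as they then stand; what a row does not reach is not made up. A row lasts 1/10 s, in which the tool goes at most 50 mm and 8.59 degrees, less where a joint would pass 70% of its speed; a pose out of reach is approached as far as the arm can. A call is refused whole if a number of a shift passes 1 or a number of a turn 8.59, either way. A call with a gripper value outside its range is refused whole. The fingers move at their own pace and stop on an object; "squeeze" is the grip in N (left out, the last holds). Time passes only in rows, so rows that do not move let the fingers close. It gives the time, the measured TCP pose, the force, the opening and the grip force at its end, in the units of the state.
- ctrl.read_state(): the state, without advancing time (a new reading comes with each control period).
- grab_frame(name): name is "scene" or "top" or "wrist"; returns the picture (480x640x3 uint8, red, green, blue); there is no depth.
- camera_params(name): a dict with "mtx" (3x3 intrinsics, pixels), "rvec" (rotation vector, rad) and "tvec" (3), from world to camera coordinates, as OpenCV has them. Camera axes: x right, y down, z forward; pixel columns grow to the right and rows downward; lengths in m; the calibration is good to about 2 mm. A picture is of the moment at which its call begins: read the wrist's pose just before it. camera_params takes no time and is no camera call; for the wrist camera it gives the pose at the moment of the call.
- job.job_done(): hands the job in; it is judged then, once.
The state is a dict: "time": time; "joint_pos": joint angles; "dq": joint speeds; "effort": joint torques, N m; "tool_pos": TCP position; "tool_rot": TCP orientation; "ft_force": force on the tool from outside, world axes, zero at the start; "ft_torque": the same for the moment, N m; "gripper_width": finger opening in m; "finger_force": force on a finger pad.
Only numpy, scipy, OpenCV 4.12 (cv2) and the standard library are available. Lean on these libraries where they do the work, as an engineer would, in place of code of your own. Each camera call takes 0.05 s, during which the arm holds its last target. There are 200 camera calls.

TASK

The balance is due for calibration, but the medium weight is still on its pan: slide the glass top door of the draught shield all the way back, take that weight out and seat it fully, upright, in its own hole in the wooden weight block. Then lift the large weight out of the block, carry it over the standing bottles and the shield wall, and finish holding it still and upright about a centimetre above the middle of the empty pan, ready to be set down once the balance has zeroed; it must never touch the balance. The program ends with the robot still holding the large weight there; leave the door open and the small weight in its hole, and do not knock over or push aside the three bottles by the block.

Things in the scene. Friction and masses are not known exactly. Their poses are not given: they have to be found in the camera images.
- balance: White precision balance fixed on the table, 210 mm wide (y). Origin: on the table straight below the pan's centre; x to its rear, z up. Reaches from x = -150 mm (screen) to +225 mm (rear housing). Round the pan a square glass draught shield, inside 162 x 162 mm centred on the pan, 4 mm walls; shield, rails and housing end 124 mm above the table. Chamber floor at 52 mm.
- pan_centre (a point): Centre of the top face of the steel weighing pan, a fixed disc of 90 mm diameter, 62 mm above the table; axes as the balance.
- shield_door (a joint): Glass top door of the shield, 164 x 170 mm, top face 122 mm above the table. Slides along the balance's +x against about 1.2 N of friction, stays where left: 0 = closed, 0.140 m = fully back; starts 0 to 20 mm open. Fully back, the chamber is open from its front wall to 58 mm behind the pan's centre.
- door_grip (a point): Middle of the top of the black grip that stands up on the door near its front edge: a bar 12 mm thick (x), 32 mm wide (y), 17 mm tall on a low strip of 24 x 44 mm; its top is 141.5 mm above the table. Moves with the door; 66 mm in front of the pan's centre when closed. Axes as the balance.
- weight_block: Fixed block of brown wood, 128 x 58 x 30 mm, with three blind holes in a row along its x, each 18 mm deep, 3 mm wider than its weight. Origin: centre of the underside; z up.
- bore_large (a point): Centre of the mouth of the largest hole (41 mm wide), 30 mm above the table, at x = -38 mm on the block.
- bore_medium (a point): Centre of the mouth of the middle hole (33 mm wide), empty at the start, at x = +8 mm on the block.
- bore_small (a point): Centre of the mouth of the smallest hole (25 mm wide), at x = +46 mm on the block.
- weight_large: Large steel knob weight, 500 g, starts in the largest hole: cylinder of 38 mm diameter up to 46 mm, neck of 18 mm, knob of 25 mm diameter from 51 to 67 mm (its top). Origin: centre of the underside (12 mm above the table when seated); z up to the knob.
- weight_medium: Medium steel knob weight, 200 g, starts on the balance's pan under the door: cylinder of 30 mm diameter up to 34 mm, neck of 14 mm, knob of 20 mm diameter from 38 to 50 mm (its top). Origin: centre of the underside; z up to the knob.
- weight_small: Small steel knob weight, 100 g, in the smallest hole, where it stays: 22 mm diameter, knob of 16 mm, 42 mm tall. Origin: centre of the underside; z up.
- bottle_a: White oval capped bottle, 31 x 40 x 159 mm, standing loose in the row between the weight block and the balance. Origin: centre of the underside; z up.
- bottle_b: White oval capped bottle, 31 x 40 x 159 mm, standing loose in the row between the weight block and the balance. Origin: centre of the underside; z up.
- bottle_c: White oval capped bottle, 31 x 40 x 159 mm, standing loose in the row between the weight block and the balance. Origin: centre of the underside; z up.

How it is judged:
On the way, in this order (a step that is already met when the one before it is completed fails the run):
1. the shield's top door is slid fully back (value of joint shield_door above 0.13 m), for 0.1 s.
2. the medium weight is seated in its own hole and let go (horizontal distance between weight_medium and bore_medium below 0.003 m and z of weight_medium in the frame of weight_block below 0.016 m and angle between weight_medium's own z axis and vertical below 0.08 rad and contact force between weight_medium and the fingers below 0.05 N), for 0.2 s.
3. the large weight is lifted out of the block by the gripper (height (world z) of weight_large above 0.06 m and contact force between weight_large and the fingers above 1 N), for 0.1 s.
At the end, for the whole second after the job is handed in: Held still and upright (0.10 rad), the large weight hangs 3 to 20 mm over the pan, within 8 mm of its centre; weight and robot clear of the balance; door at least 125 mm open; medium weight in its hole (within 3 mm, at most 4 mm off the bottom), small one in its hole; the three bottles stand (horizontal distance between weight_large and pan_centre below 0.008 m and z of weight_large in the frame of pan_centre between 0.003 and 0.02 m and angle between weight_large's own z axis and vertical below 0.1 rad and linear speed of weight_large below 0.02 m/s and contact force between weight_large and the fingers above 1 N and contact force between weight_large and balance below 0.02 N and contact force between balance and the arm below 0.1 N and contact force between balance and the fingers below 0.1 N and value of joint shield_door above 0.125 m and horizontal distance between weight_medium and bore_medium below 0.003 m and z of weight_medium in the frame of weight_block below 0.016 m and angle between weight_medium's own z axis and vertical below 0.08 rad and horizontal distance between weight_small and bore_small below 0.004 m and z of weight_small in the frame of weight_block below 0.017 m and angle between each of bottle_a, bottle_b, bottle_c's own z axis and vertical below 0.15 rad); the arm keeps its last pose, push and grip.
It fails at once if the large weight touches the balance (contact force between weight_large and balance above 0.2 N).
It fails at once if a bottle by the block is knocked over or pushed more than 30 mm (angle between any of bottle_a, bottle_b, bottle_c's own z axis and vertical above 0.35 rad or distance of any of bottle_a, bottle_b, bottle_c from where it was at the start of the episode above 0.03 m).
It also fails if it takes over 67 s, if anything falls off the work surface, if the arm or the gripper's body presses on something with over 40 N, if the wrist force passes 120 N, or if a joint passes its speed limit or range.

## Working session

There is one attempt and no reset: what is moved stays moved. The work goes in short steps, Python scripts to look and compute and a tool call to move; the robot and the scene stay as the last step left them, time stands still between calls to the robot, and variables do not carry over. Pictures are saved under pics/ and viewed, at most 10 in all, crops included, and the job is handed in when it is done.

Besides the shell and the picture viewer there is one more tool, called after "Request:" as name([rows], argument=value, ...), one row to a line, values as JSON. servo_tool: Moves the arm, as the interface text tells. Its arguments: {"type":"object","properties":{"series":{"type":"array","items":{"type":"array","items":{"type":"array","items":{"type":"number"}}}},"squeeze":{"type":"number"}},"required":["series"]}

```bash
mkdir -p pics; cat > h.py <<'E'
import numpy as np, cv2
from rig import ctrl, grab_frame, camera_params, job
from scipy.spatial.transform import Rotation as R
def snap(name,fn,crop=None,scale=1):
    p=camera_params(name); im=grab_frame(name)[:,:,::-1]
    cv2.imwrite('pics/raw_'+fn+'.png',im)
    np.savez('pics/'+fn+'.npz',**{k:np.array(p[k],float) for k in('mtx','rvec','tvec')})
    if crop: x0,y0,x1,y1=crop; im=im[y0:y1,x0:x1]
    if scale!=1: im=cv2.resize(im,None,fx=scale,fy=scale,interpolation=cv2.INTER_CUBIC)
    cv2.imwrite('pics/'+fn+'.png',im); return p
def ray(p,uv):
    M=cv2.Rodrigues(np.array(p['rvec'],float))[0]; t=np.array(p['tvec'],float).ravel()
    d=M.T@np.linalg.solve(np.array(p['mtx'],float),[uv[0],uv[1],1]); return -M.T@t,d/np.linalg.norm(d)
def atz(p,uv,z):
    c,d=ray(p,uv); return c+d*(z-c[2])/d[2]
def tri(obs):
    A=np.zeros((3,3));b=np.zeros(3)
    for p,uv in obs:
        c,d=ray(p,uv); P=np.eye(3)-np.outer(d,d); A+=P;b+=P@c
    return np.linalg.solve(A,b)
def proj(p,X):
    return cv2.projectPoints(np.array(X,float).reshape(-1,3),np.array(p['rvec'],float),np.array(p['tvec'],float),np.array(p['mtx'],float),None)[0].reshape(-1,2)
def load(fn): return dict(np.load('pics/'+fn+'.npz'))
E
python3 - <<'E'
from h import *
s=ctrl.read_state(); print({k:np.round(v,3) for k,v in s.items()}); print(R.from_quat(s['tool_rot']).as_matrix().round(3))
for n in('scene','top'):
    p=snap(n,n+'0'); print(n,ray(p,(320,240)),p['mtx'][0][0])
a=cv2.imread('pics/scene0.png');b=cv2.imread('pics/top0.png')
E
```

```text
{'time': np.float64(0.0), 'joint_pos': array([ 1.184,  0.427,  0.074,  1.607, -0.034,  1.111, -0.067]), 'dq': array([-0.001, -0.002, -0.002, -0.   ,  0.001,  0.   , -0.001]), 'effort': array([-1.0000e-03, -9.4984e+01,  3.7600e+00, -4.6351e+01,  1.9000e-02,
        1.0000e-02, -0.0000e+00]), 'tool_pos': array([ 0.158, -0.656,  0.231]), 'tool_rot': array([ 0.993,  0.118, -0.   , -0.001]), 'ft_force': array([0.318, 0.297, 0.5  ]), 'ft_torque': array([ 0.006,  0.013, -0.009]), 'finger_force': np.float64(0.0), 'gripper_width': np.float64(0.085)}
[[ 0.972  0.235 -0.   ]
 [ 0.235 -0.972  0.001]
 [-0.    -0.001 -1.   ]]
scene (array([ 0.63241928, -0.79319492,  0.70241513]), array([-0.11874261,  0.72812025, -0.67508599])) 500.884544306695
top (array([ 0.48563969, -0.1418676 ,  0.96713277]), array([ 0.02370027, -0.02557896, -0.99939182])) 455.64422134641666
```

View pics/scene0.png

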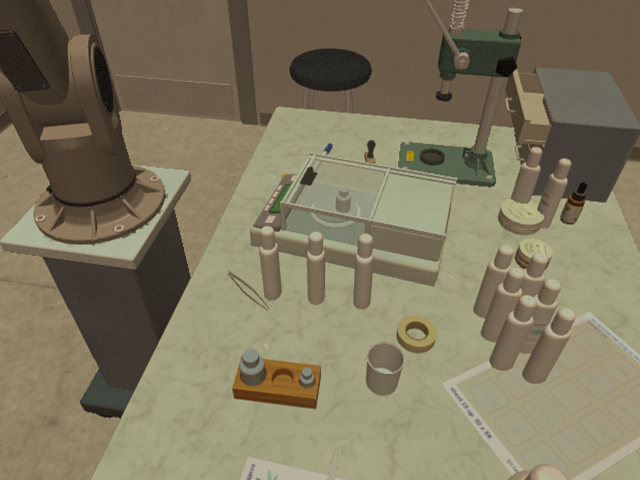

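View pics/top0.png

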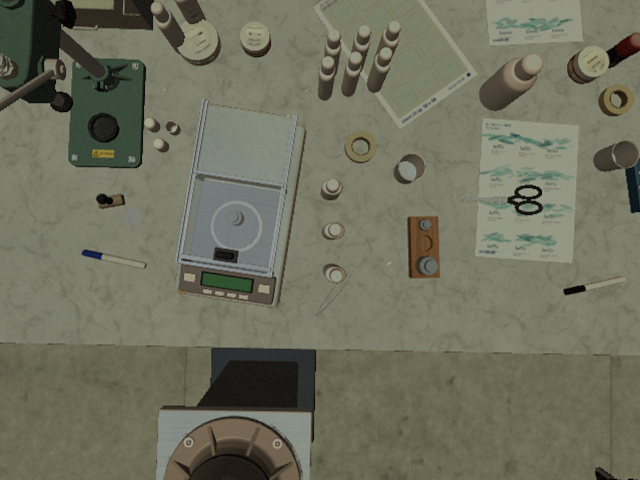

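The scene shows the balance with the medium weight on its pan (scene ~(343,200), top ~(236,218)). The door grip is at top (226,255) and scene (308,176), the block at scene (278,383) and top (424,247), and the bottles in a row between at top (332,187), (333,231), (335,273). Next I'll make enlarged composites.

```bash
python3 - <<'E'
from h import *
def up(im,x0,y0,x1,y1,f):
    o=cv2.resize(im[y0:y1,x0:x1],None,fx=f,fy=f,interpolation=cv2.INTER_CUBIC)
    for x in range((x0+19)//20*20,x1,20): cv2.line(o,(int((x-x0)*f),0),(int((x-x0)*f),8),(0,0,255),1); cv2.putText(o,str(x),(int((x-x0)*f)+2,12),0,.35,(0,0,255),1)
    for y in range((y0+19)//20*20,y1,20): cv2.line(o,(0,int((y-y0)*f)),(8,int((y-y0)*f)),(0,0,255),1); cv2.putText(o,str(y),(9,int((y-y0)*f)+4),0,.35,(0,0,255),1)
    return o
a=cv2.imread('pics/top0.png');c=np.zeros((600,800,3),np.uint8)
o=up(a,172,170,312,310,4);c[:o.shape[0],:o.shape[1]]=o[:600,:800]
o=up(a,400,207,448,285,4.8);c[:o.shape[0],565:565+o.shape[1]]=o
o=up(a,316,172,352,287,1.95);c[375:375+o.shape[0],565:565+o.shape[1]]=o
cv2.imwrite('pics/topc.png',c)
a=cv2.imread('pics/scene0.png');c=np.zeros((600,800,3),np.uint8)
o=up(a,250,150,450,270,4);c[:350]=o[:350]
o=up(a,225,340,330,410,3.5);c[355:600,:o.shape[1]]=o[:245]
o=up(a,250,220,380,315,2.5);c[355:355+o.shape[0],380:380+o.shape[1]]=o
cv2.imwrite('pics/scenec.png',c)
E
```

```text
(no output)
```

View pics/topc.png

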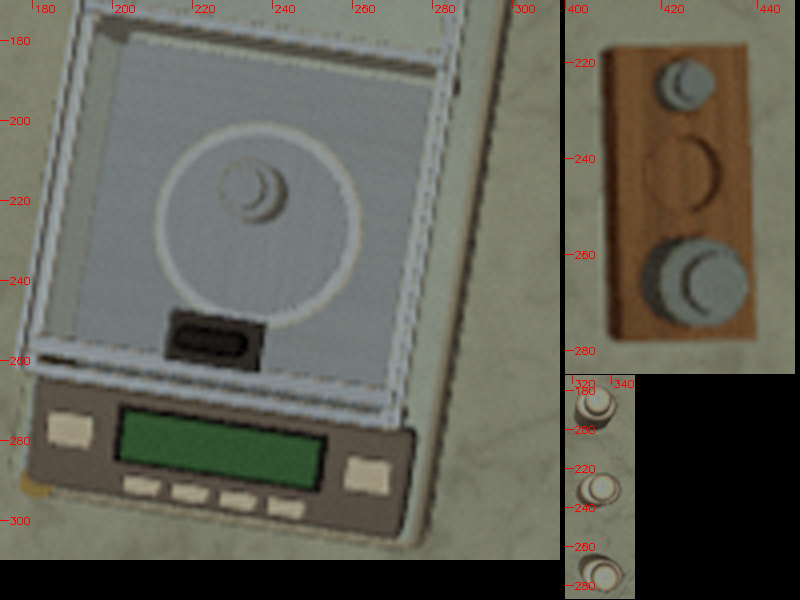

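View pics/scenec.png

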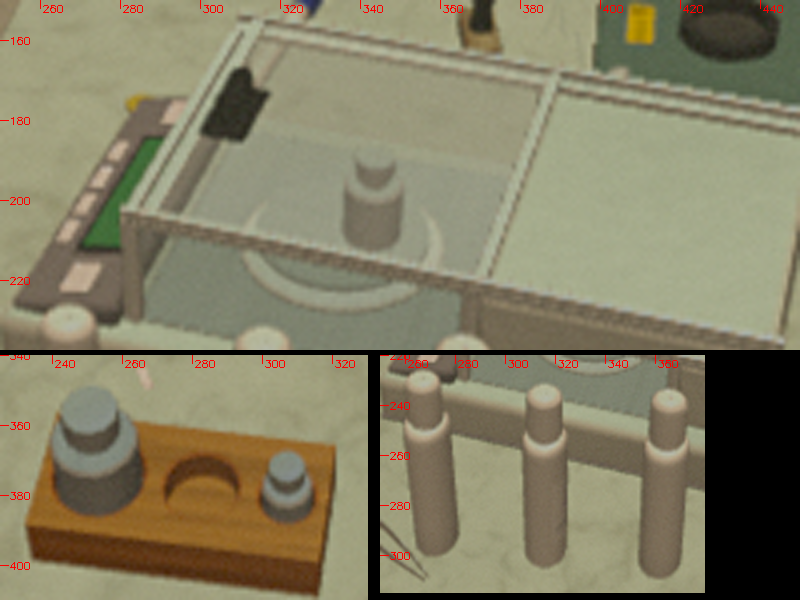

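Read off the crops:

| Feature | Top | Scene |
|---|---|---|
| Medium knob top | (232.5,217) | (344,190) |
| Grip top | (224.5,255) | (307.5,173) |
| Large knob top | (431.7,266.4) | (251.3,352.9) |
| Medium hole | (424.4,243) | (282.4,376.3) |
| Small knob | (426.5,224.3) | (307,370) |

The pan ring centre in the top view is (236.6,226.3).

```bash
python3 - <<'E'
from h import *
T=load('top0');S=load('scene0')
for n,t,s,z in [('med knob',(232.5,217),(344,190),.112),('grip',(224.5,255),(307.5,173),.1415),('large knob',(431.7,266.4),(251.3,352.9),.079),('hole',(424.4,243),(282.4,376.3),.03),('small',(426.5,224.3),(307,370),.054),
 ('capA',(332.4,185.8),(366,238),.159),('capB',(335,230),(316,235.6),.159),('capC',(336,275.6),(267,230),.159)]:
    print(n,tri([(T,t),(S,s)]).round(4),atz(T,t,z).round(4)[:2],atz(S,s,z).round(4)[:2])
print('pan',atz(T,(236.6,226.3),.06).round(4))
C=lambda X,Y:(172+X/4,170+Y/4)
# screen corners/edges of balance: lcd box edges for yaw; block corners
for n,a,z in [('lcdBL',C(115,460),.05),('lcdBR',C(320,492),.05),('frameFL',C(35,345),.122),('frameFR',C(390,420),.122),('railRear',C(470,0),.122),('railL',C(85,0),.122)]: print(n,atz(T,a,z).round(4))
D=lambda X,Y:(400+(X-565)/4.8,207+Y/4.8)
for a in [(617,46),(747,44),(757,338),(622,338)]: print('blk',atz(T,D(*a),.03).round(4))
E
```

```text
med knob [0.5472 0.0025 0.106 ] [0.5447 0.0011] [ 0.5501 -0.0048]
grip [0.4741 0.0101 0.1324] [0.4737 0.0083] [ 0.477  -0.0026]
large knob [ 0.4629 -0.3838  0.0798] [ 0.4607 -0.3847] [ 0.465  -0.3829]
hole [ 0.5086 -0.3823  0.028 ] [ 0.5073 -0.3821] [ 0.5102 -0.3832]
small [ 0.5464 -0.3797  0.0519] [ 0.5446 -0.3795] [ 0.5482 -0.3807]
capA [ 0.6059 -0.1821  0.1521] [ 0.602  -0.1822] [ 0.609  -0.1889]
capB [ 0.5254 -0.1889  0.1505] [ 0.5233 -0.1888] [ 0.5287 -0.1978]
capC [ 0.4436 -0.1925  0.1529] [ 0.4425 -0.1925] [ 0.4471 -0.1989]
pan [0.53   0.0011 0.06  ]
lcdBL [0.4115 0.0701 0.05  ]
lcdBR [ 0.398  -0.0322  0.05  ]
frameFL [0.4691 0.0918 0.122 ]
frameFR [ 0.4387 -0.0719  0.122 ]
railRear [ 0.6346 -0.1034  0.122 ]
railL [0.6292 0.0747 0.122 ]
blk [ 0.5613 -0.3528  0.03  ]
blk [ 0.5637 -0.4093  0.03  ]
blk [ 0.437  -0.4157  0.03  ]
blk [ 0.4356 -0.3573  0.03  ]
```

```bash
cat >> h.py <<'E'
def plan(P,yaw=None,n=10,g=1.0,start=None):
    """rows moving to P with tool-y heading yaw (deg, world); prints rounded rows"""
    s=ctrl.read_state(); p=np.array(s['tool_pos'],float); M=R.from_quat(s['tool_rot'])
    if start is not None: p=np.array(start[0],float); M=start[1]
    if yaw is None: Q=M; y=M.as_matrix()[:,1]; yaw=np.degrees(np.arctan2(y[1],y[0]))
    a=np.radians(yaw); yv=np.array([np.cos(a),np.sin(a),0]); zv=np.array([0,0,-1.]); xv=np.cross(yv,zv)
    Q=R.from_matrix(np.c_[xv,yv,zv]); rows=[]
    for i in range(n):
        d=M.inv().apply((np.array(P)-p)/(n-i))/.05; w=(M.inv()*Q).as_rotvec(degrees=True)/(n-i)
        d=np.round(d,2);w=np.round(w,1); rows.append([*map(float,d),*map(float,w),g]); p=p+M.apply(d*.05); M=M*R.from_rotvec(w,degrees=True)
    m=np.abs(rows).max(0); print('n',n,'max',m[:6],'end',p.round(4)); print(str(rows).replace(' ','').replace('.0,',',').replace('-0,','0,'))
    return p,M
def st():
    s=ctrl.read_state(); y=R.from_quat(s['tool_rot']).as_matrix(); print('t',round(float(s['time']),2),np.round(s['tool_pos'],4),'yaw',np.degrees(np.arctan2(y[1,1],y[0,1])).round(2),'z',y[:,2].round(4),'F',np.round(s['ft_force'],2),'w',round(float(s['gripper_width']),4),'ff',s['finger_force'],'q',np.round(s['joint_pos'],2))
E
python3 - <<'E'
from h import *
p=camera_params('wrist'); s=ctrl.read_state(); c,d=ray(p,(320,240)); M=R.from_quat(s['tool_rot'])
print(M.inv().apply(c-s['tool_pos']),M.inv().apply(d),p['mtx'])
M0=cv2.Rodrigues(np.array(p['rvec'],float))[0]; print((M.inv().as_matrix()@M0.T).round(2))
plan((.48,-.42,.30),-40,9)
E
```

```text
[ 0.07207452  0.00017637 -0.14130579] [-0.27600626  0.01172299  0.96108434] [[360.5791615    0.         315.92883648]
 [  0.         360.5791615  243.25278214]
 [  0.           0.           1.        ]]
[[-0.   -0.96 -0.28]
 [ 1.   -0.    0.  ]
 [-0.   -0.28  0.96]]
n 9 max [0.89 0.34 0.16 0.1  0.   4.1 ] end [ 0.48   -0.4201  0.2999]
[[0.82,-0.34,-0.15,0,0,-4,1.0],[0.84,-0.28,-0.15,0,0,-4.1,1.0],[0.86,-0.22,-0.15,0,0,-4,1.0],[0.87,-0.16,-0.16,0,0,-4.1,1.0],[0.88,-0.1,-0.15,0,0,-4,1.0],[0.89,-0.04,-0.16,0,0,-4.1,1.0],[0.89,0.02,-0.15,0,0,-4,1.0],[0.88,0.08,-0.16,0,0,-4.1,1.0],[0.87,0.15,-0.15,-0.1,0,-4,1.0]]
```

```bash
python3 - <<'E'
from h import *
plan((.53,-.36,.28),-40,11)
E
```

```text
n 11 max [0.87 0.36 0.09 0.1  0.   3.4 ] end [ 0.5299 -0.3602  0.2799]
[[0.78,-0.36,-0.09,0,0,-3.3,1.0],[0.8,-0.32,-0.09,0,0,-3.3,1.0],[0.82,-0.27,-0.09,0,0,-3.3,1.0],[0.84,-0.22,-0.09,0,0,-3.3,1.0],[0.85,-0.18,-0.09,0,0,-3.3,1.0],[0.85,-0.13,-0.09,0,0,-3.3,1.0],[0.86,-0.08,-0.09,0,0,-3.3,1.0],[0.86,-0.03,-0.09,0,0,-3.3,1.0],[0.87,0.02,-0.09,0,0,-3.3,1.0],[0.86,0.07,-0.09,0,0,-3.4,1.0],[0.85,0.13,-0.08,-0.1,0,-3.3,1.0]]
```

Request:
servo_tool([
  [[0.78,-0.36,-0.09,0,0,-3.3,1],[0.8,-0.32,-0.09,0,0,-3.3,1],[0.82,-0.27,-0.09,0,0,-3.3,1],[0.84,-0.22,-0.09,0,0,-3.3,1],[0.85,-0.18,-0.09,0,0,-3.3,1],[0.85,-0.13,-0.09,0,0,-3.3,1],[0.86,-0.08,-0.09,0,0,-3.3,1],[0.86,-0.03,-0.09,0,0,-3.3,1],[0.87,0.02,-0.09,0,0,-3.3,1],[0.86,0.07,-0.09,0,0,-3.4,1],[0.85,0.13,-0.08,0,0,-3.3,1],[0,0,0,0,0,0,1]],
])

```text
time: 1.3
tool_pos: [0.5348, -0.3549, 0.2804]
tool_rot: [0.904, 0.427, 0.001, -0.001]
ft_force: [0.3, 0.6, -1.4]
gripper_width: 0.0853
finger_force: 0.0
```

```bash
python3 - <<'E'
from h import *
snap('wrist','w1'); st()
p,M=plan((.52,-.28,.30),-25,3)
plan((.51,.02,.31),-9,8,start=(p,M))
E
```

```text
t 1.35 [ 0.5323 -0.3575  0.28  ] yaw -39.73 z [ 3.0e-04  1.3e-03 -1.0e+00] F [-2.16 -1.43  0.21] w 0.0852 ff 0.0 q [ 0.66  0.34 -0.22  1.62  0.08  1.19 -0.27]
n 3 max [0.4  0.39 0.14 0.   0.1  4.9 ] end [ 0.5198 -0.28    0.3001]
[[0.35,-0.39,-0.13,0,0,-4.9,1.0],[0.38,-0.36,-0.13,0,0,-4.9,1.0],[0.4,-0.34,-0.14,0,-0.1,-4.9,1.0]]
n 8 max [0.74 0.34 0.03 0.   0.   2.  ] end [0.5098 0.0203 0.31  ]
[[0.67,-0.34,-0.02,0,0,-2,1.0],[0.68,-0.32,-0.03,0,0,-2,1.0],[0.69,-0.29,-0.02,0,0,-2,1.0],[0.7,-0.27,-0.03,0,0,-2,1.0],[0.71,-0.24,-0.02,0,0,-2,1.0],[0.72,-0.22,-0.03,0,0,-2,1.0],[0.72,-0.19,-0.02,0,0,-2,1.0],[0.74,-0.17,-0.03,0,0,-2,1.0]]
```

View pics/w1.png

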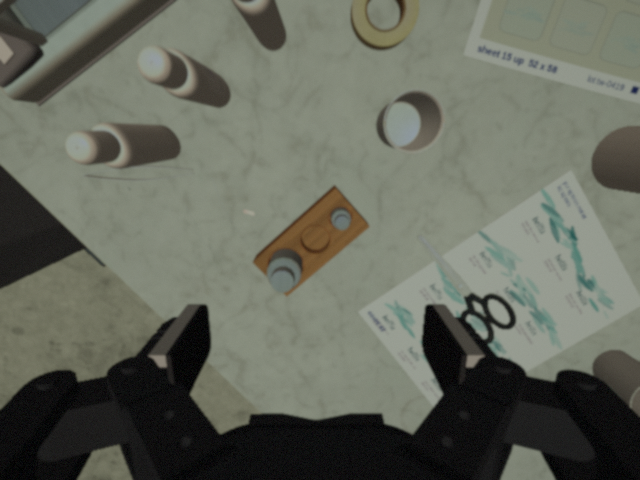

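The wrist picture shows the block at (312,240): large knob (283,280), hole (316,237), small knob (341,217), with the bottles upper left. On to the balance.

Request:
servo_tool([
  [[0.35,-0.39,-0.13,0,0,-4.9,1],[0.38,-0.36,-0.13,0,0,-4.9,1],[0.4,-0.34,-0.14,0,0,-4.9,1],[0.67,-0.34,-0.02,0,0,-2,1],[0.68,-0.32,-0.03,0,0,-2,1],[0.69,-0.29,-0.02,0,0,-2,1],[0.7,-0.27,-0.03,0,0,-2,1],[0.71,-0.24,-0.02,0,0,-2,1],[0.72,-0.22,-0.03,0,0,-2,0.5],[0.72,-0.19,-0.02,0,0,-2,0.5],[0.74,-0.17,-0.03,0,0,-2,0.5],[0,0,0,0,0,0,0.5]],
])

```text
time: 2.55
tool_pos: [0.509, 0.0217, 0.3106]
tool_rot: [0.76, 0.649, 0.0, -0.0]
ft_force: [-0.1, -0.9, -0.5]
gripper_width: 0.0426
finger_force: 0.0
```

Request:
servo_tool([
  [[0,0,0,0,0,0,0.5],[0,0,0,0,0,0,0.5]],
])

```text
time: 2.75
tool_pos: [0.5094, 0.016, 0.3101]
tool_rot: [0.763, 0.646, -0.0, -0.0]
ft_force: [0.7, -0.3, -0.8]
gripper_width: 0.0428
finger_force: 0.0
```

```bash
python3 - <<'E'
from h import *
snap('wrist','w2'); st()
E
```

```text
t 2.8 [0.5095 0.0159 0.3101] yaw -9.48 z [-4.e-04 -3.e-04 -1.e+00] F [-0.06 -0.04 -0.97] w 0.0429 ff 0.0 q [ 0.33  0.12 -0.53  1.84  0.07  1.19 -0.39]
```

View pics/w2.png

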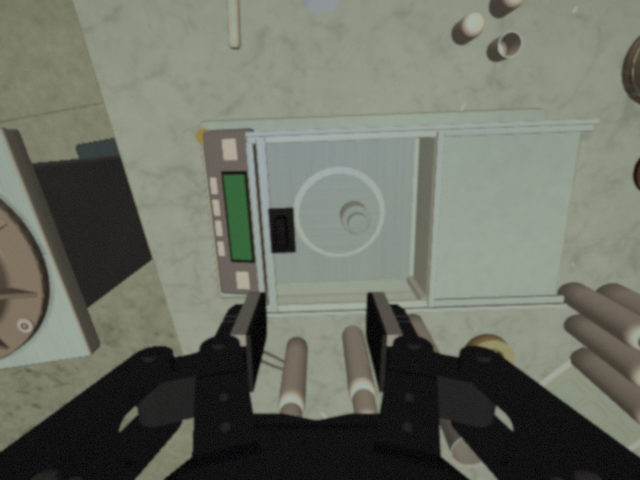

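Wrist view: grip bar centre ~(281,231), medium knob ~(357,222), pan ring centre (338.5,212), and rails running from (262,137) to (437,133).

```bash
python3 - <<'E'
from h import *
T=load('top0');S=load('scene0');W=load('w2');W1=load('w1')
for n,t,s,w,z in [('med',(232.5,217),(344,190),(357,222),.112),('grip',(224.5,255),(307.5,173),(281,231),.1415)]:
    print(n,tri([(T,t),(S,s),(W,w)]).round(4),tri([(T,t),(W,w)]).round(4),atz(T,t,z).round(4)[:2],atz(S,s,z).round(4)[:2],atz(W,w,z).round(4)[:2])
print('pan',atz(W,(338.5,212),.06).round(4))
for n,t,s,w,z in [('large',(431.7,266.4),(251.3,352.9),(283,280),.079),('hole',(424.4,243),(282.4,376.3),(316,237),.03),('small',(426.5,224.3),(307,370),(341,217),.054)]:
    print(n,tri([(T,t),(S,s),(W1,w)]).round(4),atz(W1,w,z).round(4)[:2])
for a,b,z in [((262,137),(437,133),.124),((278,308),(432,304),.124),((222,172),(230,262),.05),((245,171),(253,261),.05),((254,137),(268,305),.124)]:
    d=atz(W,b,z)-atz(W,a,z); print(np.degrees(np.arctan2(d[1],d[0])).round(2),atz(W,a,z)[:2],atz(W,b,z)[:2])
# edge-detected: enlarged crop for later
im=cv2.imread('pics/raw_w2.png'); cv2.imwrite('pics/w2c.png',cv2.resize(im[120:320,195:445],None,fx=3,fy=3,interpolation=cv2.INTER_CUBIC))
E
```

```text
med [0.5473 0.0015 0.1072] [0.546  0.0015 0.1099] [0.5447 0.0011] [ 0.5501 -0.0048] [0.547 0.002]
grip [0.4746 0.0101 0.1322] [0.4745 0.01   0.1304] [0.4737 0.0083] [ 0.477  -0.0026] [0.4771 0.0124]
pan [0.5323 0.0036 0.06  ]
large [ 0.4639 -0.3848  0.0801] [ 0.4654 -0.3863]
hole [ 0.5096 -0.3828  0.0281] [ 0.5118 -0.383 ]
small [ 0.5474 -0.3792  0.0508] [ 0.5498 -0.3778]
-8.23 [0.47454569 0.09396284] [0.62510336 0.07219019]
-7.84 [ 0.45637409 -0.06946775] [ 0.60873444 -0.09043668]
-98.58 [0.41311162 0.06665759] [ 0.39750296 -0.0368296 ]
-97.53 [0.43823825 0.06355615] [ 0.42453936 -0.04007625]
-97.32 [0.46767275 0.09511094] [ 0.44716792 -0.06458368]
```

View pics/w2c.png

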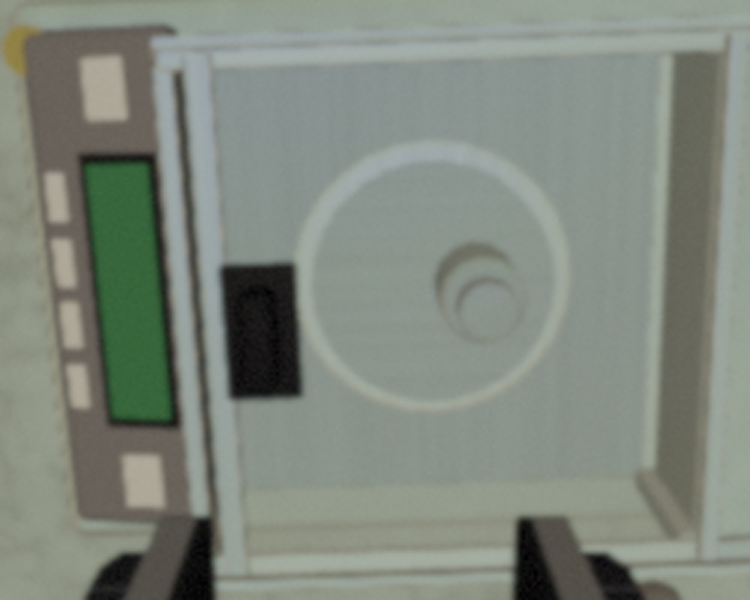

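Crop: the bar top centre is at crop (258,328), i.e. wrist (281,229.3). Balance yaw is about -8°, the grip is at about (0.4755, 0.0105) and the pan at about (0.531, 0.0025).

```bash
python3 - <<'E'
from h import *
p,M=plan((.4755,.0105,.17),-8,5,.45)
plan((.4755,.0105,.1295),-8,2,.45,start=(p,M))
E
```

```text
n 5 max [0.05 0.13 0.56 0.   0.   0.3 ] end [0.4757 0.0105 0.1701]
[[-0.04,-0.13,0.56,0,0,-0.3,0.45],[-0.04,-0.13,0.56,0,0,-0.3,0.45],[-0.04,-0.13,0.56,0,0,-0.3,0.45],[-0.05,-0.13,0.56,0,0,-0.3,0.45],[-0.04,-0.13,0.56,0,0,-0.3,0.45]]
n 2 max [0.   0.   0.41 0.   0.   0.  ] end [0.4757 0.0105 0.1296]
[[0,0,0.41,0,0,0,0.45],[0,0,0.4,0,0,0,0.45]]
```

Request:
servo_tool([
  [[-0.04,-0.13,0.56,0,0,-0.3,0.45],[-0.04,-0.13,0.56,0,0,-0.3,0.45],[-0.04,-0.13,0.56,0,0,-0.3,0.45],[-0.05,-0.13,0.56,0,0,-0.3,0.45],[-0.04,-0.13,0.56,0,0,-0.3,0.45],[0,0,0.3,0,0,0,0.45],[0,0,0.3,0,0,0,0.45],[0,0,0.2,0,0,0,0.45],[0,0,0,0,0,0,0.45]],
], squeeze=30)

```text
time: 3.7
tool_pos: [0.4752, 0.0113, 0.1293]
tool_rot: [0.754, 0.657, -0.001, -0.001]
ft_force: [0.6, 0.4, 0.4]
gripper_width: 0.0381
finger_force: 0.0
```

Request:
servo_tool([
  [[0,0,0,0,0,0,0],[0,0,0,0,0,0,0],[0,0,0,0,0,0,0],[0,0,0,0,0,0,0],[0,0,0,0,0,0,0]],
])

```text
time: 4.2
tool_pos: [0.4764, 0.012, 0.1311]
tool_rot: [0.754, 0.657, 0.0, 0.001]
ft_force: [-0.7, -1.6, 7.0]
gripper_width: 0.0109
finger_force: 33.8
```

Request:
servo_tool([
  [[0,0,-0.05,0,0,0,0],[0,0.15,0,0,0,0,0],[0,0.3,0,0,0,0,0],[0,0.3,0,0,0,0,0],[0,0.3,0,0,0,0,0],[0,0.3,0,0,0,0,0],[0,0.3,0,0,0,0,0],[0,0.3,0,0,0,0,0],[0,0.3,0,0,0,0,0],[0,0.2,0,0,0,0,0],[0,0,0,0,0,0,0],[0,0,0,0,0,0,0]],
])

```text
time: 5.4
tool_pos: [0.597, -0.0039, 0.1319]
tool_rot: [0.754, 0.657, -0.0, -0.001]
ft_force: [1.9, 6.0, -18.0]
gripper_width: 0.0108
finger_force: 31.5
```

Request:
servo_tool([
  [[0,0,0.03,0,0,0,0],[0,0.06,0,0,0,0,0],[0,0.06,0,0,0,0,0],[0,0.06,0,0,0,0,0],[0,0,0,0,0,0,0]],
])

```text
time: 5.9
tool_pos: [0.6065, -0.0052, 0.1318]
tool_rot: [0.754, 0.657, 0.0, -0.0]
ft_force: [-0.6, 5.4, -2.6]
gripper_width: 0.0105
finger_force: 33.5
```

```bash
python3 - <<'E'
from h import *
st()
E
```

```text
t 5.9 [ 0.6065 -0.0052  0.1318] yaw -7.81 z [ 4.e-04  7.e-04 -1.e+00] F [-0.6   5.4  -2.55] w 0.0105 ff 33.50190460681915 q [ 0.27  0.46 -0.47  1.83  0.26  0.91 -0.45]
```

Request:
servo_tool([
  [[0,0.05,0,0,0,0,0],[0,0.05,0,0,0,0,0],[0,0,0,0,0,0,0]],
])

```text
time: 6.2
tool_pos: [0.6069, -0.0052, 0.1316]
tool_rot: [0.753, 0.658, -0.003, -0.003]
ft_force: [-35.3, 8.6, 26.2]
gripper_width: 0.0108
finger_force: 36.9
```

Request:
servo_tool([
  [[0,-0.09,0,0,0,0,0],[0,0,0,0,0,0,0.45],[0,0,0,0,0,0,0.45],[0,0,0,0,0,0,0.45],[0,0,-0.4,0,0,0,0.45],[0,0,-0.6,0,0,0,0.45],[0,0,-0.6,0,0,0,0.45],[0,0,0,0,0,0,0.45],[0,0,0,0,0,0,0.45]],
])

```text
time: 7.1
tool_pos: [0.6071, -0.0063, 0.212]
tool_rot: [0.754, 0.657, 0.001, 0.001]
ft_force: [-1.1, 0.5, 0.2]
gripper_width: 0.0382
finger_force: 0.0
```

```bash
python3 - <<'E'
from h import *
st(); snap('wrist','w3'); snap('top','t3'); T=load('t3');W=load('w3')
p,M=plan((.547,.002,.21),82,11,.45)
plan((.547,.002,.101),82,4,.45,start=(p,M))
# numeric grip locating: dark blob in wrist image near predicted
for n,c in(('w3',W),('t3',T)):
    im=cv2.imread(f'pics/raw_{n}.png'); u,v=proj(c,[.607,-.005,.1415])[0]; x,y=int(u),int(v); print(n,x,y)
    g=im[max(0,y-45):y+45,max(0,x-45):x+45].max(2); m=(g<60).astype(np.uint8)
    k,l,s,ce=cv2.connectedComponentsWithStats(m)
    for i in range(1,k):
        if s[i,4]>60:
            q=ce[i]+[max(0,x-45),max(0,y-45)]; print(s[i],q,atz(c,q,.128))
cv2.imwrite('pics/w3.png',cv2.imread('pics/raw_w3.png'))
E
```

```text
t 7.1 [ 0.6071 -0.0063  0.212 ] yaw -7.87 z [ 1.6e-03 -3.0e-04 -1.0e+00] F [-1.13  0.54  0.23] w 0.0382 ff 0.0 q [ 0.29  0.37 -0.49  1.76  0.2   1.06 -0.41]
n 11 max [0.11 0.11 0.01 0.   0.   8.2 ] end [0.547  0.0021 0.2102]
[[0,-0.11,0,0,0,-8.2,0.45],[0.02,-0.11,0,0,0,-8.2,0.45],[0.03,-0.1,0,0,0,-8.2,0.45],[0.04,-0.1,0,0,0,-8.2,0.45],[0.06,-0.09,0,0,0,-8.2,0.45],[0.07,-0.08,0,0,0,-8.1,0.45],[0.08,-0.07,0,0,0,-8.2,0.45],[0.09,-0.06,0,0,0,-8.1,0.45],[0.1,-0.05,0,0,0,-8.2,0.45],[0.11,-0.03,0.01,0,0,-8.1,0.45],[0.11,-0.01,0,0,0,-8.2,0.45]]
n 4 max [0.   0.   0.55 0.   0.   0.  ] end [0.5469 0.0021 0.1012]
[[0,0,0.55,0,0,0,0.45],[0,0,0.54,0,0,0,0.45],[0,0,0.55,0,0,0,0.45],[0,0,0.54,0,0,0,0.45]]
w3 315 255
[  26   11   35   61 2038] [313.23552502 250.37487733] [ 0.60529502 -0.00584242  0.128     ]
t3 234 181
[  22    0   39   90 1913] [228.58024046 181.34396236] [0.60916426 0.00777403 0.128     ]
```

Request:
servo_tool([
  [[0,-0.11,0,0,0,-8.2,0.45],[0.02,-0.11,0,0,0,-8.2,0.45],[0.03,-0.1,0,0,0,-8.2,0.45],[0.04,-0.1,0,0,0,-8.2,0.45],[0.06,-0.09,0,0,0,-8.2,0.45],[0.07,-0.08,0,0,0,-8.1,0.45],[0.08,-0.07,0,0,0,-8.2,0.45],[0.09,-0.06,0,0,0,-8.1,0.45],[0.1,-0.05,0,0,0,-8.2,0.45],[0.11,-0.03,0,0,0,-8.1,0.45],[0.11,-0.01,0,0,0,-8.2,0.45],[0,0,0,0,0,0,0.45]],
])

```text
time: 8.4
tool_pos: [0.5464, 0.0023, 0.2105]
tool_rot: [0.068, 0.998, 0.0, -0.001]
ft_force: [-0.9, 0.6, 0.2]
gripper_width: 0.0383
finger_force: 0.0
```

Request:
servo_tool([
  [[0,0,0,0,0,0,0.45],[0,0,0,0,0,0,0.45]],
])

```text
time: 8.6
tool_pos: [0.5474, 0.0023, 0.2111]
tool_rot: [0.071, 0.997, 0.0, -0.0]
ft_force: [0.1, -0.3, -0.2]
gripper_width: 0.0383
finger_force: 0.0
```

```bash
python3 - <<'E'
from h import *
st(); snap('wrist','w4'); W=load('w4')
plan((.547,.002,.101),82,4,.45)
print(proj(W,[[.547,.002,.112],[.533,.0045,.062]]))
im=cv2.imread('pics/raw_w4.png'); 
x,y=proj(W,[.547,.002,.112])[0].astype(int); x0,y0=x-130,max(0,y-100)
c=im[y0:y+100,x0:x+130]; cv2.imwrite('pics/w4c.png',cv2.resize(c,None,fx=3,fy=3,interpolation=cv2.INTER_CUBIC)); print(x0,y0,c.shape)
E
```

```text
t 8.6 [0.5474 0.0023 0.2111] yaw 81.85 z [-3.e-04  3.e-04 -1.e+00] F [ 0.14 -0.26 -0.18] w 0.0383 ff 0.0 q [ 0.56  0.34 -0.82  1.88  0.29  1.05  1.05]
n 4 max [0.01 0.01 0.55 0.   0.   0.1 ] end [0.5468 0.002  0.1011]
[[0,0,0.55,0,0,0,0.45],[0,0,0.55,0,0,0,0.45],[0,0,0.55,0,0,-0.1,0.45],[0.01,-0.01,0.55,0,0,0,0.45]]
[[316.1053797  244.53407235]
 [316.69825194 210.30640857]]
186 144 (200, 260, 3)
```

View pics/w4c.png

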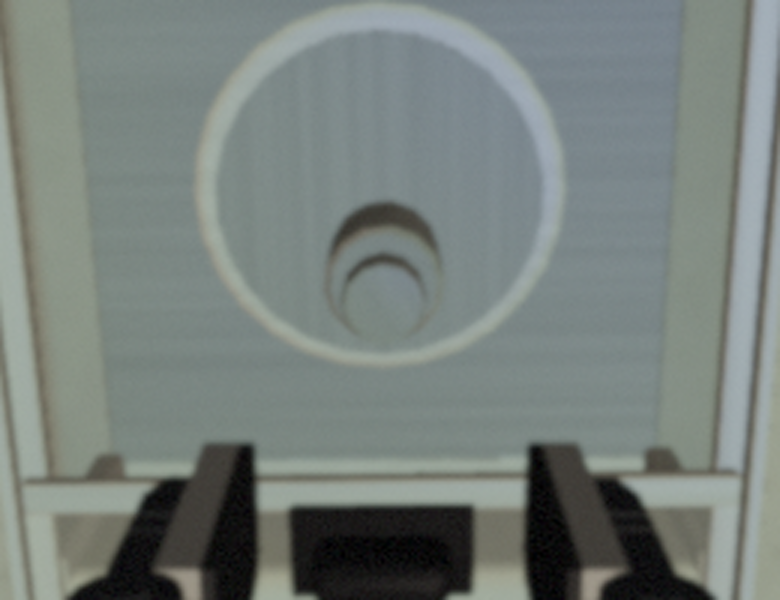

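Crop: the knob is centred at crop (383,302) → (313.7,244.7), close to the prediction. The pan ring centre is at crop (381,184) → (313,205.3). The door is open and its grip is visible at the bottom, behind the opening.

```bash
python3 - <<'E'
from h import *
W=load('w4')
k=atz(W,(313.7,244.7),.112);q=atz(W,(313,205.3),.06); print(k,q)
plan((k[0],k[1],.101),82,4,.45)
E
```

```text
[5.46881660e-01 3.25114518e-04 1.12000000e-01] [0.52883687 0.00203402 0.06      ]
n 4 max [0.   0.01 0.55 0.   0.   0.1 ] end [5.471e-01 4.000e-04 1.011e-01]
[[0,-0.01,0.55,0,0,0,0.45],[0,-0.01,0.55,0,0,0,0.45],[0,-0.01,0.55,0,0,-0.1,0.45],[0,-0.01,0.55,0,0,0,0.45]]
```

Request:
servo_tool([
  [[0,-0.01,0.55,0,0,0,0.45],[0,-0.01,0.55,0,0,0,0.45],[0,-0.01,0.55,0,0,0,0.45],[0,-0.01,0.4,0,0,0,0.45],[0,0,0.15,0,0,0,0.45],[0,0,0,0,0,0,0.45],[0,0,0,0,0,0,0],[0,0,0,0,0,0,0],[0,0,0,0,0,0,0],[0,0,0,0,0,0,0]],
], squeeze=20)

```text
time: 9.65
tool_pos: [0.5477, 0.0005, 0.1024]
tool_rot: [0.069, 0.998, -0.0, 0.001]
ft_force: [-1.6, 0.7, 7.9]
gripper_width: 0.0187
finger_force: 20.0
```

```bash
python3 - <<'E'
from h import *
st()
E
```

```text
t 9.65 [5.477e-01 5.000e-04 1.024e-01] yaw 82.05 z [ 1.8e-03 -2.0e-04 -1.0e+00] F [-1.61  0.69  7.87] w 0.0187 ff 20.039318203926086 q [ 0.48  0.48 -0.75  1.97  0.43  0.85  0.93]
```

Request:
servo_tool([
  [[0,0,0,0,0,0,0.45],[0,0,0,0,0,0,0.45],[0,0,0,0,0,0,0.45],[0,0,0,0,0,8.2,0.45],[0,0,0,0,0,8.2,0.45],[0,0,0,0,0,8.2,0.45],[0,0,0,0,0,8.2,0.45],[0,0,0,0,0,8.2,0.45],[0,0,0,0,0,8.2,0.45],[0,0,0,0,0,8.2,0.45],[0,0,0,0,0,8.2,0.45],[0,0,0,0,0,8.2,0.45]],
])

```text
time: 10.85
tool_pos: [0.5469, 0.0005, 0.1013]
tool_rot: [0.657, 0.754, 0.0, -0.0]
ft_force: [0.3, 0.3, -0.0]
gripper_width: 0.0383
finger_force: 0.0
```

Request:
servo_tool([
  [[0,0,0,0,0,8.2,0.45],[0,0,0,0,0,8.0,0.45],[0,0,0,0,0,0,0.45],[0,0,0,0,0,0,0.45],[0,0,0,0,0,0,0.45]],
])

```text
time: 11.35
tool_pos: [0.547, 0.0005, 0.1013]
tool_rot: [0.753, 0.658, 0.0, -0.0]
ft_force: [-0.9, 0.3, 0.4]
gripper_width: 0.0387
finger_force: 0.0
```

```bash
python3 - <<'E'
from h import *
st()
E
```

```text
t 11.35 [5.470e-01 5.000e-04 1.013e-01] yaw -7.73 z [-1.e-04  1.e-04 -1.e+00] F [-0.92  0.34  0.45] w 0.0387 ff 0.0 q [ 0.21  0.4  -0.4   1.99  0.22  0.79 -0.45]
```

Request:
servo_tool([
  [[0,0,0,0,0,0,0],[0,0,0,0,0,0,0],[0,0,0,0,0,0,0],[0,0,0,0,0,0,0],[0,0,-0.1,0,0,0,0],[0,0,-0.3,0,0,0,0],[0,0,-0.6,0,0,0,0],[0,0,-0.6,0,0,0,0],[0,0,-0.6,0,0,0,0],[0,0,-0.6,0,0,0,0],[0,0,0,0,0,0,0]],
], squeeze=30)

```text
time: 12.45
tool_pos: [0.5487, 0.0008, 0.2464]
tool_rot: [0.754, 0.657, 0.002, 0.002]
ft_force: [0.2, 0.8, -1.4]
gripper_width: 0.0183
finger_force: 29.6
```

```bash
python3 - <<'E'
from h import *
st()
yaw=-38; a=np.radians(yaw); x=np.array([-np.sin(a),np.cos(a)]); h=np.array([.5095,-.3828]); t=h-.025*x; print(t)
p,M=plan((t[0],t[1],.24),yaw,12,0)
plan((t[0],t[1],.14),yaw,4,0,start=(p,M))
E
```

```text
t 12.45 [0.5487 0.0008 0.2464] yaw -7.93 z [ 0.0066  0.     -1.    ] F [ 0.23  0.77 -1.37] w 0.0183 ff 29.572517573833466 q [ 0.25  0.23 -0.43  1.86  0.11  1.07 -0.36]
[ 0.49410846 -0.40250027]
n 12 max [0.68 0.32 0.01 0.1  0.1  2.6 ] end [ 0.4941 -0.4026  0.24  ]
[[-0.68,0,0.01,0,0,2.5,0],[-0.68,0.03,0.01,0,0,2.5,0],[-0.68,0.06,0.01,0,0,2.5,0],[-0.67,0.09,0.01,0,0,2.5,0],[-0.67,0.12,0.01,0,0,2.5,0],[-0.66,0.15,0.01,0,0,2.5,0],[-0.65,0.18,0.01,0.1,0,2.5,0],[-0.65,0.21,0.01,0,0,2.5,0],[-0.63,0.23,0.01,0.1,0,2.5,0],[-0.63,0.26,0.01,0,-0.1,2.5,0],[-0.61,0.29,0.01,0.1,0,2.5,0],[-0.6,0.32,0.01,0,-0.1,2.6,0]]
n 4 max [0.  0.  0.5 0.  0.  0. ] end [ 0.4941 -0.4026  0.14  ]
[[0,0,0.5,0,0,0,0],[0,0,0.5,0,0,0,0],[0,0,0.5,0,0,0,0],[0,0,0.5,0,0,0,0]]
```

Request:
servo_tool([
  [[-0.68,0,0,0,0,2.5,0],[-0.68,0.03,0,0,0,2.5,0],[-0.68,0.06,0,0,0,2.5,0],[-0.67,0.09,0,0,0,2.5,0],[-0.67,0.12,0,0,0,2.5,0],[-0.66,0.15,0,0,0,2.5,0],[-0.65,0.18,0,0,0,2.5,0],[-0.65,0.21,0,0,0,2.5,0],[-0.63,0.23,0,0,0,2.5,0],[-0.63,0.26,0,0,0,2.5,0],[-0.61,0.29,0,0,0,2.5,0],[-0.6,0.32,0,0,0,2.6,0]],
])

```text
time: 13.65
tool_pos: [0.4917, -0.404, 0.2415]
tool_rot: [0.899, 0.437, 0.0, -0.0]
ft_force: [-0.3, 0.1, -1.6]
gripper_width: 0.0183
finger_force: 29.6
```

Request:
servo_tool([
  [[0,0,0.5,0,0,0,0],[0,0,0.5,0,0,0,0],[0,0,0.5,0,0,0,0],[0,0,0.5,0,0,0,0],[0,0,0,0,0,0,0],[0,0,0,0,0,0,0],[0,0,0,0,0,0,0]],
])

```text
time: 14.35
tool_pos: [0.4929, -0.4033, 0.1429]
tool_rot: [0.899, 0.438, 0.0, 0.001]
ft_force: [0.1, 0.4, -1.9]
gripper_width: 0.0181
finger_force: 29.6
```

```bash
python3 - <<'E'
from h import *
st(); snap('wrist','w5'); W=load('w5'); im=cv2.imread('pics/raw_w5.png')
print(proj(W,[.5095,-.3828,.03]))
# second viewpoint frame for stereo taken later; save crop
cv2.imwrite('pics/w5c.png',cv2.resize(im[90:340,150:480],None,fx=2.4,fy=2.4,interpolation=cv2.INTER_CUBIC))
E
```

```text
t 14.35 [ 0.4929 -0.4033  0.1429] yaw -38.04 z [ 1.5e-03 -9.0e-04 -1.0e+00] F [ 0.06  0.44 -1.91] w 0.0181 ff 29.613719880580902 q [ 0.68  0.45 -0.13  1.77  0.07  0.92 -0.14]
[[316.17033719 202.87592603]]
```

View pics/w5c.png

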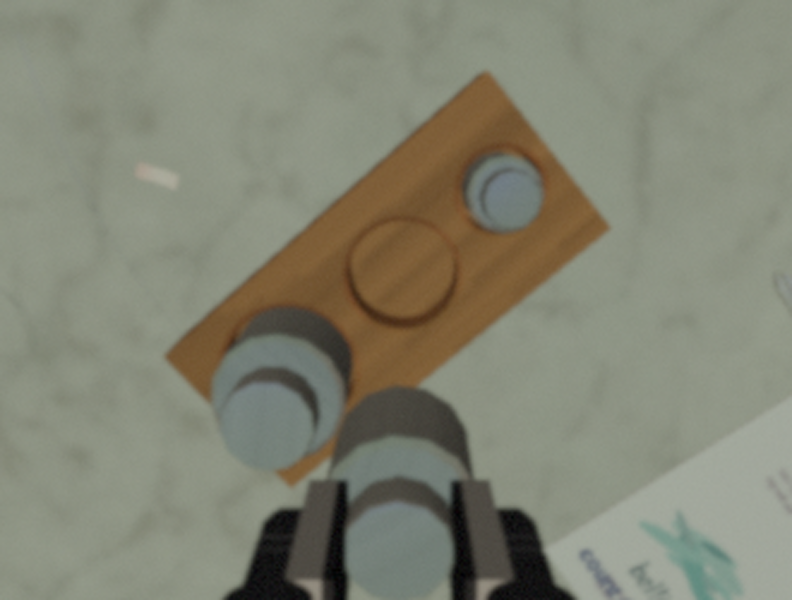

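The hole rim is clear in the crop: x 347–458, y 215–326, centre → wrist px (317.7,202.6). The held weight hangs upright at the bottom with its knob top at crop (399,548). The small and large weights are seated.

```bash
python3 - <<'E'
from h import *
W=load('w5'); s=ctrl.read_state(); M=R.from_quat(s['tool_rot']).as_matrix(); p=s['tool_pos']
f=lambda uv:((np.array(uv)-[150,90])*2.4).round(1)
for tip in(.036,.0385,.041):
    b=p+M@[0,0,tip]; k=p+M@[0,0,tip-.05]
    print(tip,'knobtop',f(proj(W,k)[0]),'bottom near edge',f(proj(W,b+M@[.015,0,0])[0]),'sides',f(proj(W,b+M@[.0,.015,0])[0]),f(proj(W,b-M@[.0,.015,0])[0]))
h=atz(W,(317.7,202.6),.03); print('hole',h)
large=atz(W,(150+268/2.4,90+424/2.4),.079); small=atz(W,(150+512/2.4,90+198/2.4),.054); print(large,small)
c=[atz(W,(150+x/2.4,90+y/2.4),.03)[:2] for x,y in[(487,71),(609,227),(292,486),(166,355)]]; print(np.round(c,4),np.mean(c,0)); 
e=(np.array(c[0])+c[1]-c[2]-c[3])/2; a=np.arctan2(e[1],e[0]); print(np.degrees(a),np.linalg.norm(e), np.mean(c,0)+.008*np.array([np.cos(a),np.sin(a)]))
m0=np.mean(c,0); u=np.array([np.cos(a),np.sin(a)]); print('bores L,M,S',m0-.038*u,m0+.008*u,m0+.046*u)
print(tri([(load('w1'),(316,237)),(W,(317.7,202.6))]))
E
```

```text
0.036 knobtop [398.5 566.6] bottom near edge [398.4 386.9] sides [466.6 451.8] [330.3 451.8]
0.0385 knobtop [398.5 559. ] bottom near edge [398.4 383.4] sides [465.7 447.6] [331.1 447.6]
0.041 knobtop [398.5 551.7] bottom near edge [398.4 380. ] sides [464.9 443.4] [331.9 443.5]
hole [ 0.51047939 -0.38331534  0.03      ]
[ 0.46479851 -0.38616003  0.079     ] [ 0.54737731 -0.38247822  0.054     ]
[[ 0.5634 -0.3537]
 [ 0.5659 -0.4105]
 [ 0.4399 -0.4164]
 [ 0.4376 -0.3594]] [ 0.50171609 -0.3850025 ]
2.63319702116192 0.1260232419934182 [ 0.50970764 -0.38463497]
bores L,M,S [ 0.46375621 -0.38674829] [ 0.50970764 -0.38463497] [ 0.54766752 -0.38288918]
[ 0.50949021 -0.38530999  0.01806987]
```

```bash
cat > fit.py <<'E'
from h import *
def fit(fn,c0,r,z,arc=(0,360),rng=.004,step=.00025,sub='gray'):
    W=load(fn); im=cv2.imread(f'pics/raw_{fn}.png'); g=cv2.GaussianBlur(im.astype(np.float32).mean(2),(0,0),.8)
    G=np.hypot(cv2.Sobel(g,cv2.CV_32F,1,0),cv2.Sobel(g,cv2.CV_32F,0,1))
    th=np.radians(np.arange(arc[0],arc[1],3)); best=[]
    for dx in np.arange(-rng,rng+1e-9,step):
        for dy in np.arange(-rng,rng+1e-9,step):
            P=np.c_[c0[0]+dx+r*np.cos(th),c0[1]+dy+r*np.sin(th),np.full_like(th,z)]
            uv=proj(W,P).astype(np.float32)
            v=cv2.remap(G,uv[:,:1],uv[:,1:],cv2.INTER_LINEAR).ravel(); best.append((np.minimum(v,60).mean(),c0[0]+dx,c0[1]+dy))
    best.sort(reverse=True); return np.round(best[:3],4)
E
python3 - <<'E'
from fit import *
for r in(.0160,.0165,.017): print('hole',r,fit('w5',(.5103,-.3836),r,.03))
a=-38+90 # tool x heading
for z in(.101,.103,.105,.107): print('wt',z,fit('w5',(.4929,-.4033),.015,z,(a-75,a+75)))
E
```

```text
hole 0.016 [[45.4652  0.5093 -0.3843]
 [45.3207  0.5095 -0.3843]
 [45.3025  0.5095 -0.3846]]
hole 0.0165 [[44.6981  0.5093 -0.3846]
 [44.6601  0.509  -0.3846]
 [44.3405  0.509  -0.3843]]
hole 0.017 [[42.8439  0.51   -0.3831]
 [42.6068  0.5098 -0.3831]
 [42.5195  0.5103 -0.3831]]
wt 0.101 [[52.2838  0.4922 -0.405 ]
 [52.2834  0.4924 -0.405 ]
 [52.1076  0.4926 -0.405 ]]
wt 0.103 [[52.4505  0.4926 -0.4045]
 [52.3071  0.4929 -0.4045]
 [52.2405  0.4929 -0.4048]]
wt 0.105 [[52.4591  0.4932 -0.404 ]
 [52.4303  0.4934 -0.4043]
 [52.276   0.4936 -0.4043]]
wt 0.107 [[52.5612  0.4939 -0.4038]
 [52.446   0.4936 -0.4035]
 [52.4455  0.4936 -0.4038]]
```

```bash
python3 - <<'E'
from h import *
plan((.4895,-.385,.132),-87.4,7,0)
E
```

```text
n 7 max [0.04 0.06 0.04 0.1  0.1  7.1 ] end [ 0.4893 -0.385   0.1319]
[[0.04,-0.04,0.03,0,0,7.1,0],[0.03,-0.04,0.03,0,0,7,0],[0.02,-0.05,0.03,0,0,7.1,0],[0.02,-0.05,0.03,0,0,7,0],[0.01,-0.05,0.03,0,0,7.1,0],[0.01,-0.05,0.03,0,0,7,0],[-0.01,-0.06,0.04,0.1,-0.1,7.1,0]]
```

Request:
servo_tool([
  [[0.04,-0.04,0.03,0,0,7.1,0],[0.03,-0.04,0.03,0,0,7,0],[0.02,-0.05,0.03,0,0,7.1,0],[0.02,-0.05,0.03,0,0,7,0],[0.01,-0.05,0.03,0,0,7.1,0],[0.01,-0.05,0.03,0,0,7,0],[-0.01,-0.06,0.04,0,0,7.1,0],[0,0,0,0,0,0,0],[0,0,0,0,0,0,0],[0,0,0,0,0,0,0],[0,0,0,0,0,0,0]],
])

```text
time: 15.5
tool_pos: [0.4887, -0.3848, 0.1306]
tool_rot: [1.0, 0.023, 0.0, 0.0]
ft_force: [-0.1, 0.2, -1.7]
gripper_width: 0.0181
finger_force: 29.6
```

```bash
python3 - <<'E'
from fit import *
st(); snap('wrist','w6'); p=ctrl.read_state()['tool_pos']
for r in(.0160,.0165,.017): print('hole',r,fit('w6',(.5095,-.3843),r,.03))
a=2.6
for z in(-.037,-.0395,-.042): print('wt',z,fit('w6',p[:2],.015,p[2]+z,(a-75,a+75)))
E
```

```text
t 15.5 [ 0.4887 -0.3848  0.1306] yaw -87.34 z [ 5.e-04 -1.e-04 -1.e+00] F [-0.07  0.16 -1.73] w 0.0181 ff 29.64285671710968 q [ 0.52  0.44  0.06  1.82 -0.03  0.88 -0.93]
hole 0.016 [[41.6478  0.5095 -0.385 ]
 [41.5658  0.5095 -0.3848]
 [41.4978  0.5092 -0.3848]]
hole 0.0165 [[41.7928  0.5092 -0.3845]
 [41.3668  0.5092 -0.3843]
 [41.2616  0.5092 -0.3848]]
hole 0.017 [[39.6006  0.5107 -0.384 ]
 [39.5499  0.5107 -0.3843]
 [39.448   0.5105 -0.384 ]]
wt -0.037 [[49.889   0.4898 -0.3846]
 [49.5919  0.4898 -0.3848]
 [49.5064  0.4896 -0.3846]]
wt -0.0395 [[49.4271  0.4891 -0.3846]
 [49.2864  0.4891 -0.3848]
 [49.0024  0.4888 -0.3846]]
wt -0.042 [[49.0025  0.4883 -0.3848]
 [48.7812  0.4883 -0.3846]
 [48.6386  0.4883 -0.3851]]
```

Request:
servo_tool([
  [[0.21,0,0,0,0,0,0],[0.2,0,0,0,0,0,0],[0,0,0.3,0,0,0,0],[0,0,0.3,0,0,0,0],[0,0,0.3,0,0,0,0],[0,0,0,0,0,0,0],[0,0,0,0,0,0,0],[0,0,0,0,0,0,0]],
])

```text
time: 16.35
tool_pos: [0.5092, -0.3839, 0.0857]
tool_rot: [1.0, 0.022, 0.0, 0.0]
ft_force: [-0.5, -0.2, -1.0]
gripper_width: 0.0184
finger_force: 29.6
```

```bash
python3 - <<'E'
from fit import *
st(); snap('wrist','w7'); p=ctrl.read_state()['tool_pos']; a=2.6
for z in(-.037,-.0395,-.042): print('wt',z,fit('w7',p[:2],.015,p[2]+z,(a-75,a+75)))
print(fit('w7',(.5095,-.3843),.0165,.03,(a-60,a+60)),fit('w7',(.5095,-.3843),.016,.03,(a-60,a+60)))
E
```

```text
t 16.35 [ 0.5092 -0.3839  0.0857] yaw -87.45 z [ 5.e-04 -3.e-04 -1.e+00] F [-0.46 -0.18 -1.04] w 0.0184 ff 29.645891189575195 q [ 0.51  0.52  0.05  1.81 -0.04  0.81 -0.95]
wt -0.037 [[55.8857  0.5096 -0.3852]
 [55.5581  0.5093 -0.3852]
 [55.4998  0.5093 -0.3849]]
wt -0.0395 [[55.8447  0.5088 -0.3852]
 [55.637   0.5086 -0.3852]
 [55.5447  0.5086 -0.3849]]
wt -0.042 [[55.8552  0.5081 -0.3852]
 [55.4929  0.5078 -0.3852]
 [55.3972  0.5078 -0.3849]]
[[26.4014  0.5055 -0.3808]
 [26.3005  0.5055 -0.3805]
 [26.2261  0.5055 -0.381 ]] [[27.7387  0.5055 -0.3808]
 [27.6455  0.5055 -0.381 ]
 [27.4847  0.5055 -0.3813]]
```

Request:
servo_tool([
  [[0,0,0.15,0,0,0,0],[0,0,0.1,0,0,0,0],[0,0,0.1,0,0,0,0],[0,0,0.05,0,0,0,0],[0,0,0,0,0,0,0]],
])

```text
time: 16.9
tool_pos: [0.5089, -0.3835, 0.0648]
tool_rot: [1.0, 0.022, -0.0, -0.0]
ft_force: [0.1, -0.7, -1.8]
gripper_width: 0.0186
finger_force: 29.7
```

Request:
servo_tool([
  [[0,0,0.06,0,0,0,0],[0,0,0.06,0,0,0,0],[0,0,0.06,0,0,0,0],[0,0,0,0,0,0,0]],
])

```text
time: 17.3
tool_pos: [0.5089, -0.3835, 0.0558]
tool_rot: [1.0, 0.022, -0.0, -0.0]
ft_force: [0.3, -0.1, -1.8]
gripper_width: 0.0182
finger_force: 29.7
```

Request:
servo_tool([
  [[0,0,0.04,0,0,0,0],[0,0,0.04,0,0,0,0],[0,0,0.02,0,0,0,0],[0,0,0,0,0,0,0]],
])

```text
time: 17.7
tool_pos: [0.5093, -0.3837, 0.0515]
tool_rot: [1.0, 0.022, 0.0, 0.0]
ft_force: [0.1, 0.7, 0.6]
gripper_width: 0.0185
finger_force: 29.8
```

Request:
servo_tool([
  [[0,0,0,0,0,0,0.45],[0,0,0,0,0,0,0.45],[0,0,0,0,0,0,0.45],[0,0,0,0,0,0,0.45],[0,0,-0.2,0,0,0,0.45],[0,0,-0.5,0,0,0,0.45],[-0.2,0,-0.6,0,0,0,0.5],[-0.3,0,-0.6,0,0,0,0.5],[-0.4,0,-0.3,0,0,0,0.5],[0,0,0,0,0,0,0.5],[0,0,0,0,0,0,0.5]],
])

```text
time: 18.8
tool_pos: [0.4643, -0.3858, 0.1622]
tool_rot: [1.0, 0.022, 0.001, 0.0]
ft_force: [-0.3, 0.9, -0.0]
gripper_width: 0.0429
finger_force: 0.0
```

```bash
python3 - <<'E'
from fit import *
st(); snap('wrist','w8'); W=load('w8')
for n,c,r,z in[('medknob',(.5093,-.3845),.010,.062),('medcyl',(.5093,-.3845),.015,.046),('lknob',(.4645,-.3865),.0125,.079),('lcyl',(.4645,-.3865),.019,.058)]: print(n,fit('w8',c,r,z))
im=cv2.imread('pics/raw_w8.png'); x,y=proj(W,[.49,-.385,.06])[0].astype(int);x0,y0=max(0,x-160),max(0,y-120)
cv2.imwrite('pics/w8c.png',cv2.resize(im[y0:y0+240,x0:x0+320],None,fx=2.4,fy=2.4,interpolation=cv2.INTER_CUBIC))
plan((.4645,-.3865,.0635),-87.4,5,.5)
E
```

```text
t 18.8 [ 0.4643 -0.3858  0.1622] yaw -87.46 z [ 1.3e-03 -6.0e-04 -1.0e+00] F [-0.33  0.93 -0.01] w 0.0429 ff 0.0 q [ 0.54  0.38  0.06  1.84 -0.03  0.92 -0.91]
medknob [[37.9572  0.508  -0.3828]
 [37.7788  0.5083 -0.3828]
 [37.7475  0.508  -0.383 ]]
medcyl [[50.9773  0.5095 -0.3842]
 [50.0814  0.5095 -0.3845]
 [50.0414  0.5093 -0.3842]]
lknob [[42.5949  0.4643 -0.3855]
 [42.4796  0.464  -0.3855]
 [42.4258  0.464  -0.3852]]
lcyl [[46.9902  0.464  -0.3862]
 [46.9726  0.4643 -0.3862]
 [46.927   0.4645 -0.3862]]
n 5 max [0.   0.01 0.4  0.   0.   0.  ] end [ 0.4647 -0.3864  0.0635]
[[0,0,0.39,0,0,0,0.5],[0,0.01,0.39,0,0,0,0.5],[0,0,0.39,0,0,0,0.5],[0,0.01,0.39,0,0,0,0.5],[0,0,0.4,0,0,0,0.5]]
```

View pics/w8c.png

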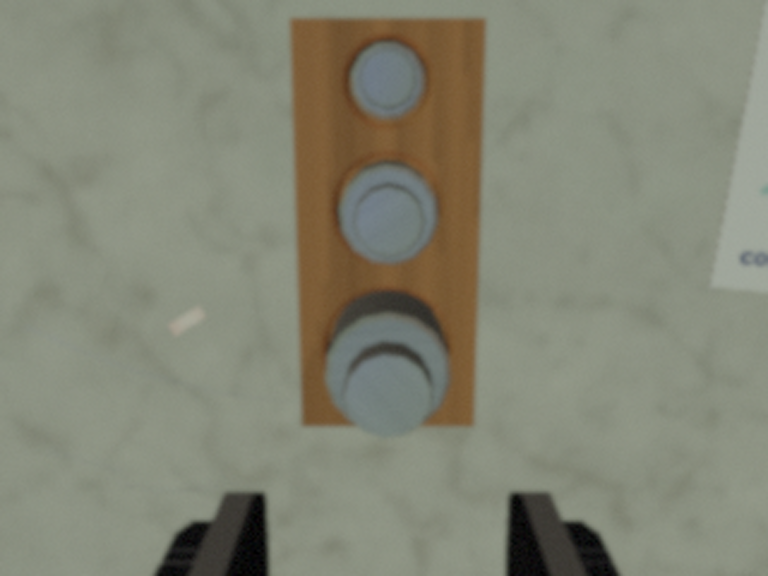

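The picture shows the medium weight seated upright in its hole at crop (388,213), fit (0.5095,-0.3842), and the large weight centred ahead of the fingers. Now grasping the large weight.

Request:
servo_tool([
  [[0,0,0.4,0,0,0,0.5],[0,0,0.4,0,0,0,0.5],[0,0,0.4,0,0,0,0.5],[0,0,0.4,0,0,0,0.5],[0,0,0.37,0,0,0,0.5],[0,0,0,0,0,0,0.5],[0,0,0,0,0,0,0],[0,0,0,0,0,0,0],[0,0,0,0,0,0,0],[0,0,0,0,0,0,0],[0,0,0,0,0,0,0]],
], squeeze=60)

```text
time: 19.95
tool_pos: [0.4643, -0.3856, 0.0632]
tool_rot: [1.0, 0.022, 0.0, 0.0]
ft_force: [-0.2, 1.4, -2.1]
gripper_width: 0.0227
finger_force: 59.0
```

Request:
servo_tool([
  [[0,0,-0.1,0,0,0,0],[0,0,-0.2,0,0,0,0],[0,0,-0.3,0,0,0,0],[0,0,-0.5,0,0,0,0],[0,0,-0.6,0,0,0,0],[0,0,-0.7,0,0,0,0],[0,0,-0.7,0,0,0,0],[0,0,-0.6,0,0,0,0],[0,0,-0.4,0,0,0,0],[0,0,-0.2,0,0,0,0],[0,0,0,0,0,0,0]],
])

```text
time: 21.05
tool_pos: [0.4644, -0.3859, 0.2797]
tool_rot: [1.0, 0.022, 0.001, 0.001]
ft_force: [-0.3, -0.5, -6.1]
gripper_width: 0.0224
finger_force: 59.4
```

```bash
python3 - <<'E'
from fit import *
st(); snap('wrist','w9'); p=ctrl.read_state()['tool_pos']; a=2.6
for z in(-.048,-.051,-.054): print('wt',z,fit('w9',p[:2],.019,p[2]+z,(a-75,a+75)))
pc=np.array([.531,.003])
q,M=plan((.50,-.20,.275),-40,9,0)
q,M=plan((pc[0],pc[1],.275),-8,9,0,start=(q,M))
E
```

```text
t 21.05 [ 0.4644 -0.3859  0.2797] yaw -87.44 z [ 0.0023 -0.0014 -1.    ] F [-0.32 -0.47 -6.07] w 0.0224 ff 59.391544461250305 q [ 0.53  0.27  0.08  1.72 -0.02  1.15 -0.92]
wt -0.048 [[60.      0.4643 -0.3868]
 [60.      0.4643 -0.3871]
 [60.      0.464  -0.3866]]
wt -0.051 [[60.      0.4635 -0.3868]
 [60.      0.4633 -0.3866]
 [60.      0.4633 -0.3868]]
wt -0.054 [[60.      0.4625 -0.3866]
 [60.      0.4625 -0.3868]
 [60.      0.4625 -0.3871]]
n 9 max [0.34 0.41 0.01 0.   0.   5.3 ] end [ 0.4999 -0.1999  0.2751]
[[0.1,-0.41,0.01,0,0,-5.3,0],[0.14,-0.4,0.01,0,0,-5.3,0],[0.17,-0.38,0.01,0,0,-5.3,0],[0.21,-0.37,0.01,0,0,-5.3,0],[0.24,-0.34,0,0,0,-5.2,0],[0.27,-0.32,0.01,0,0,-5.3,0],[0.3,-0.3,0,0,0,-5.2,0],[0.32,-0.27,0.01,0,0,-5.3,0],[0.34,-0.24,0,0,0,-5.2,0]]
n 9 max [0.45 0.24 0.   0.   0.   3.6 ] end [0.531  0.0028 0.275 ]
[[0.39,-0.24,0,0,0,-3.6,0],[0.4,-0.21,0,0,0,-3.6,0],[0.42,-0.19,0,0,0,-3.5,0],[0.43,-0.16,0,0,0,-3.6,0],[0.44,-0.13,0,0,0,-3.5,0],[0.44,-0.11,0,0,0,-3.6,0],[0.45,-0.08,0,0,0,-3.5,0],[0.45,-0.05,0,0,0,-3.6,0],[0.45,-0.02,0,0,0,-3.5,0]]
```

Request:
servo_tool([
  [[0.1,-0.41,0,0,0,-5.3,0],[0.14,-0.4,0,0,0,-5.3,0],[0.17,-0.38,0,0,0,-5.3,0],[0.21,-0.37,0,0,0,-5.3,0],[0.24,-0.34,0,0,0,-5.2,0],[0.27,-0.32,0,0,0,-5.3,0],[0.3,-0.3,0,0,0,-5.2,0],[0.32,-0.27,0,0,0,-5.3,0],[0.34,-0.24,0,0,0,-5.2,0]],
])

```text
time: 22.0
tool_pos: [0.4994, -0.1989, 0.2764]
tool_rot: [0.906, 0.424, -0.001, -0.001]
ft_force: [0.5, 0.2, -4.8]
gripper_width: 0.0224
finger_force: 59.5
```

Request:
servo_tool([
  [[0.39,-0.24,0,0,0,-3.6,0],[0.4,-0.21,0,0,0,-3.6,0],[0.42,-0.19,0,0,0,-3.5,0],[0.43,-0.16,0,0,0,-3.6,0],[0.44,-0.13,0,0,0,-3.5,0],[0.44,-0.11,0,0,0,-3.6,0],[0.45,-0.08,0,0,0,-3.5,0],[0.45,-0.05,0,0,0,-3.6,0],[0.45,-0.02,0,0,0,-3.5,0],[0,0,0,0,0,0,0],[0,0,0,0,0,0,0],[0,0,0,0,0,0,0]],
])

```text
time: 23.2
tool_pos: [0.5311, 0.0024, 0.2777]
tool_rot: [0.755, 0.656, -0.0, 0.0]
ft_force: [0.2, -0.9, -4.2]
gripper_width: 0.0225
finger_force: 59.5
```

```bash
python3 - <<'E'
from fit import *
st(); snap('wrist','w10'); snap('top','t10')
for fn,c in(('w2',(.5323,.0036)),('w4',(.5288,.002)),('w10',(.531,.003)),('top0',(.53,.001))):
    print(fn,*[fit(fn,c,r,.058,rng=.006,step=.0005)[0] for r in(.0455,.050,.051)])
plan((.531,.003,.19),-8,4,0)
E
```

```text
t 23.2 [0.5311 0.0024 0.2777] yaw -8.06 z [-2.e-04 -2.e-04 -1.e+00] F [ 0.2  -0.86 -4.19] w 0.0225 ff 59.508474469184875 q [ 0.18  0.17 -0.34  1.85  0.06  1.13 -0.33]
w2 [4.11861e+01 5.32300e-01 6.00000e-04] [4.01762e+01 5.32300e-01 1.60000e-03] [4.5359e+01 5.3230e-01 2.1000e-03]
w4 [5.8206e+01 5.3280e-01 5.0000e-04] [5.64512e+01 5.31300e-01 1.00000e-03] [5.83468e+01 5.30800e-01 1.00000e-03]
w10 [4.99241e+01 5.32000e-01 5.00000e-04] [4.87232e+01 5.32500e-01 2.00000e-03] [5.09324e+01 5.32000e-01 2.00000e-03]
top0 [5.72901e+01 5.30500e-01 2.50000e-03] [5.65598e+01 5.31000e-01 2.50000e-03] [5.96336e+01 5.31000e-01 2.50000e-03]
n 4 max [0.01 0.   0.44 0.   0.   0.1 ] end [0.5312 0.0031 0.1898]
[[0,0,0.44,0,0,0,0],[0.01,0,0.44,0,0,0,0],[0,0,0.44,0,0,0,0],[0.01,0,0.44,0,0,-0.1,0]]
```

Request:
servo_tool([
  [[0,0.02,0.2,0,0,0,0],[0,0,0.4,0,0,0,0],[0,0,0.4,0,0,0,0],[0,0,0.4,0,0,0,0],[0,0,0.4,0,0,0,0],[0,0,0.3,0,0,0,0],[0,0,0.2,0,0,0,0],[0,0,0.1,0,0,0,0],[0,0,0,0,0,0,0],[0,0,0,0,0,0,0]],
])

```text
time: 24.3
tool_pos: [0.5324, 0.0026, 0.1583]
tool_rot: [0.755, 0.656, 0.0, 0.0]
ft_force: [0.3, 0.2, -4.3]
gripper_width: 0.0228
finger_force: 59.6
```

```bash
python3 - <<'E'
from fit import *
st(); snap('wrist','w11'); p=ctrl.read_state()['tool_pos']; a=82
for z in(-.045,-.048,-.051,-.054,-.057): print('wt',z,fit('w11',p[:2],.019,p[2]+z,(a-80,a+80),step=.0005)[0])
snap('scene','s11')
for z in(-.061,-.056,-.051,-.046,-.041): print('sc',z,fit('s11',p[:2],.019,p[2]+z,(-170,-10),step=.0005)[0])
E
```

```text
t 24.3 [0.5324 0.0026 0.1583] yaw -8.04 z [ 7.e-04  1.e-04 -1.e+00] F [ 0.31  0.2  -4.26] w 0.0228 ff 59.56091523170471 q [ 0.16  0.3  -0.34  1.98  0.13  0.88 -0.38]
wt -0.045 [6.00e+01 5.33e-01 2.60e-03]
wt -0.048 [6.00e+01 5.33e-01 2.10e-03]
wt -0.051 [6.00e+01 5.33e-01 1.10e-03]
wt -0.054 [6.00e+01 5.33e-01 1.00e-04]
wt -0.057 [ 6.00e+01  5.33e-01 -4.00e-04]
sc -0.061 [2.06229e+01 5.36500e-01 6.60000e-03]
sc -0.056 [6.000e+01 5.345e-01 6.600e-03]
sc -0.051 [6.00e+01 5.36e-01 5.60e-03]
sc -0.046 [ 6.000e+01  5.365e-01 -4.000e-04]
sc -0.041 [ 3.68883e+01  5.35000e-01 -1.40000e-03]
```

Request:
servo_tool([
  [[0,0,0.1,0,0,0,0],[0,0,0.15,0,0,0,0],[0,0,0.15,0,0,0,0],[0,0,0.1,0,0,0,0],[0,0,0.1,0,0,0,0],[0,0,0.05,0,0,0,0],[0,0,0.03,0,0,0,0],[0,0,0,0,0,0,0],[0,0,0,0,0,0,0],[0,0,0,0,0,0,0],[0,0,0,0,0,0,0],[0,0,0,0,0,0,0]],
])

```text
time: 25.6
tool_pos: [0.5321, 0.0026, 0.124]
tool_rot: [0.755, 0.656, 0.0, 0.0]
ft_force: [0.6, 0.1, -4.1]
gripper_width: 0.0226
finger_force: 59.6
```

```bash
python3 - <<'E'
from fit import *
st(); snap('wrist','w12'); snap('top','t12'); snap('scene','s12'); p=ctrl.read_state()['tool_pos']; a=82
for z in(-.048,-.051,-.054): print('wt',z,fit('w12',p[:2],.019,p[2]+z,(a-80,a+80),step=.0005)[0])
print('pan',[fit('w12',(.532,.002),r,.058,(30,140),rng=.006,step=.0005)[0] for r in(.0455,.051)])
# bottles unmoved? compare before/after around caps
A,B=cv2.imread('pics/raw_scene0.png').astype(int),cv2.imread('pics/raw_s12.png').astype(int)
for x,y in[(267,230),(316,236),(366,238),(272,285),(316,290),(362,295)]: print(abs(A-B)[y-12:y+12,x-12:x+12].mean().round(1),end=' ')
st()
E
```

```text
t 25.6 [0.5321 0.0026 0.124 ] yaw -8.04 z [ 2.e-04  0.e+00 -1.e+00] F [ 0.57  0.1  -4.11] w 0.0226 ff 59.55958664417267 q [ 0.15  0.34 -0.33  2.01  0.15  0.81 -0.4 ]
wt -0.048 [6.000e+01 5.331e-01 1.100e-03]
wt -0.051 [6.000e+01 5.326e-01 1.100e-03]
wt -0.054 [6.000e+01 5.326e-01 6.000e-04]
pan [array([59.8656,  0.532 ,  0.    ]), array([6.000e+01, 5.325e-01, 2.000e-03])]
7.3 5.5 6.3 3.8 4.3 4.3 t 25.75 [0.5321 0.0026 0.1239] yaw -8.04 z [ 1.e-04  0.e+00 -1.e+00] F [ 0.43  0.15 -5.36] w 0.0228 ff 59.560786485672 q [ 0.15  0.34 -0.33  2.01  0.15  0.81 -0.4 ]
```

```bash
python3 -c "
from rig import job
print(job.job_done())"
```

```text
the job is handed in; nothing more can be done
None
```

I handed the job in at about 26 s: the door is fully back, the medium weight is seated in its hole, and the large weight is held still and upright about 11 mm above the middle of the pan; the hand-in returned no verdict.

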